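# Find the weak spring clip by pulling its test card

### The job

One of the three blue spring clips in the rack has gone weak. Test them in turn from left to right: pull the yellow tab of the clip's test card straight out towards you, gently, up to about 10 N; a good clip holds its card (stop at once then, for the brass posts of the rack bend under a hard pull), the weak one lets it slide: draw that card out at least 15 mm with the clip standing in the rack. Then put the weak clip, its card still drawn, in the white reject tub and leave the good clips standing in the rack with their cards in.

Things in the scene. Friction and masses are not known exactly. Their poses are not given: they have to be found in the camera images.
- rack: fixed grey plate 12 mm thick, 250 mm wide (y), 3 nests 80 mm apart along y. In each a clip stands on the plate with 2 to 3 mm play between front posts, side rails (10 mm above it) and rear stop (22 mm). Clips lift straight out; left is +y. Origin: on the bench under the middle nest; -x, towards the robot (within 0.22 rad), is the way to pull.
- posts: the six slender brass posts of the rack (10 x 10 mm, 46 mm above the plate), two in front of each clip body, either side of its jaws: they take the pull of the test and bend if loaded over 24 N. Fixed to the rack; same origin and axes as the rack.
- clip_a: upright blue spring clip; the three look alike, letters say nothing of grip or place. 160 g. Origin: its underside; z up, jaws and card face -x. Body 30 mm wide (y), 50 mm high, parallel-sided from x=-10 to +24 mm: grip it there across y from above, 35 mm above the underside. 12 mm wide jaws reach to x=-28 mm.
- tab_a (a point): centre of the yellow pull tab (22 mm long in x, 10 mm thick in y, 38 mm high) on the white card of clip_a: at start 64 mm from the clip's origin along its -x, 25 mm above its underside. Grip it across y from above; 25 mm of bare card lie between tab and jaws.
- card_a (a joint): how far the card of clip_a is drawn out (m): 0 at start, stop at 0.025 (it never leaves the clip); no spring back. Friction holds it: over 30 N in the two good clips; in the weak one it slides at 3 to 6 N. A pull of 10 N at 10 mm/s or slower tells. First the clip itself shifts up to 3 mm in its nest almost without force, then the force rises within 1 mm (some 5 mm of commanded travel).
- clip_b: upright blue spring clip; the three look alike, letters say nothing of grip or place. 160 g. Origin: its underside; z up, jaws and card face -x. Body 30 mm wide (y), 50 mm high, parallel-sided from x=-10 to +24 mm: grip it there across y from above, 35 mm above the underside. 12 mm wide jaws reach to x=-28 mm.
- tab_b (a point): centre of the yellow pull tab (22 mm long in x, 10 mm thick in y, 38 mm high) on the white card of clip_b: at start 64 mm from the clip's origin along its -x, 25 mm above its underside. Grip it across y from above; 25 mm of bare card lie between tab and jaws.
- card_b (a joint): how far the card of clip_b is drawn out (m): 0 at start, stop at 0.025 (it never leaves the clip); no spring back. Friction holds it: over 30 N in the two good clips; in the weak one it slides at 3 to 6 N. A pull of 10 N at 10 mm/s or slower tells. First the clip itself shifts up to 3 mm in its nest almost without force, then the force rises within 1 mm (some 5 mm of commanded travel).
- clip_c: upright blue spring clip; the three look alike, letters say nothing of grip or place. 160 g. Origin: its underside; z up, jaws and card face -x. Body 30 mm wide (y), 50 mm high, parallel-sided from x=-10 to +24 mm: grip it there across y from above, 35 mm above the underside. 12 mm wide jaws reach to x=-28 mm.
- tab_c (a point): centre of the yellow pull tab (22 mm long in x, 10 mm thick in y, 38 mm high) on the white card of clip_c: at start 64 mm from the clip's origin along its -x, 25 mm above its underside. Grip it across y from above; 25 mm of bare card lie between tab and jaws.
- card_c (a joint): how far the card of clip_c is drawn out (m): 0 at start, stop at 0.025 (it never leaves the clip); no spring back. Friction holds it: over 30 N in the two good clips; in the weak one it slides at 3 to 6 N. A pull of 10 N at 10 mm/s or slower tells. First the clip itself shifts up to 3 mm in its nest almost without force, then the force rises within 1 mm (some 5 mm of commanded travel).
- drill_stand: fixed drill on a stand, taller than 0.4 m, on the right of the rack, between it and the arm's start: its base spans about x 0.43 to 0.68, y -0.36 to -0.17 m. Pass it on the robot's side (nearer than 0.40 m to the base axis). Not part of the job.
- tub: loose round white plastic reject tub, open on top, 170 mm across at the rim, about 120 mm across at the floor, sloping wall 48 mm high, floor 5 to 8 mm thick, 250 g. Origin: centre of its underside, on the bench.

How it is judged (in metres and radians):
On the way, in this order (a step that is already met when the one before it is completed fails the run):
1. the left clip has been tested in the rack: it held its card under a pull of at least 5.5 N, or its card has been drawn at least 12 mm (((y of clip_a in the frame of rack above 0.04 m and horizontal distance between clip_a and rack below 0.1 m and z of clip_a in the frame of rack below 0.022 m and angle between clip_a's own z axis and vertical below 0.2 rad and (value of joint card_a above 0.012 m or contact force between clip_a and posts above 5.5 N)) or (y of clip_b in the frame of rack above 0.04 m and horizontal distance between clip_b and rack below 0.1 m and z of clip_b in the frame of rack below 0.022 m and angle between clip_b's own z axis and vertical below 0.2 rad and (value of joint card_b above 0.012 m or contact force between clip_b and posts above 5.5 N)) or (y of clip_c in the frame of rack above 0.04 m and horizontal distance between clip_c and rack below 0.1 m and z of clip_c in the frame of rack below 0.022 m and angle between clip_c's own z axis and vertical below 0.2 rad and (value of joint card_c above 0.012 m or contact force between clip_c and posts above 5.5 N)))).
2. the middle clip has been tested in the rack: it held its card under a pull of at least 5.5 N, or its card has been drawn at least 12 mm (((y of clip_a in the frame of rack between -0.04 and 0.04 m and horizontal distance between clip_a and rack below 0.1 m and z of clip_a in the frame of rack below 0.022 m and angle between clip_a's own z axis and vertical below 0.2 rad and (value of joint card_a above 0.012 m or contact force between clip_a and posts above 5.5 N)) or (y of clip_b in the frame of rack between -0.04 and 0.04 m and horizontal distance between clip_b and rack below 0.1 m and z of clip_b in the frame of rack below 0.022 m and angle between clip_b's own z axis and vertical below 0.2 rad and (value of joint card_b above 0.012 m or contact force between clip_b and posts above 5.5 N)) or (y of clip_c in the frame of rack between -0.04 and 0.04 m and horizontal distance between clip_c and rack below 0.1 m and z of clip_c in the frame of rack below 0.022 m and angle between clip_c's own z axis and vertical below 0.2 rad and (value of joint card_c above 0.012 m or contact force between clip_c and posts above 5.5 N)))).
3. the right clip has been tested in the rack: it held its card under a pull of at least 5.5 N, or its card has been drawn at least 12 mm (((y of clip_a in the frame of rack below -0.04 m and horizontal distance between clip_a and rack below 0.1 m and z of clip_a in the frame of rack below 0.022 m and angle between clip_a's own z axis and vertical below 0.2 rad and (value of joint card_a above 0.012 m or contact force between clip_a and posts above 5.5 N)) or (y of clip_b in the frame of rack below -0.04 m and horizontal distance between clip_b and rack below 0.1 m and z of clip_b in the frame of rack below 0.022 m and angle between clip_b's own z axis and vertical below 0.2 rad and (value of joint card_b above 0.012 m or contact force between clip_b and posts above 5.5 N)) or (y of clip_c in the frame of rack below -0.04 m and horizontal distance between clip_c and rack below 0.1 m and z of clip_c in the frame of rack below 0.022 m and angle between clip_c's own z axis and vertical below 0.2 rad and (value of joint card_c above 0.012 m or contact force between clip_c and posts above 5.5 N)))).
At the end, for the whole second after the job is handed in: The clip whose card slid is at rest in the tub, card drawn over 6 mm, origin within 65 mm and tab within 85 mm of the tub's centre from above, origin under 45 mm above its underside; tub level (0.15 rad). Others upright (0.12 rad), within 10 mm of their start, cards under 5 mm (angle between tub's own z axis and vertical below 0.15 rad and ((horizontal distance between clip_a and tub below 0.065 m and z of clip_a in the frame of tub below 0.045 m and horizontal distance between tab_a and tub below 0.085 m and value of joint card_a above 0.006 m and linear speed of clip_a below 0.02 m/s and distance of each of clip_b, clip_c from where it was at the start of the episode below 0.01 m and angle between each of clip_b, clip_c's own z axis and vertical below 0.12 rad and value of joint each of card_b, card_c below 0.005 m) or (horizontal distance between clip_b and tub below 0.065 m and z of clip_b in the frame of tub below 0.045 m and horizontal distance between tab_b and tub below 0.085 m and value of joint card_b above 0.006 m and linear speed of clip_b below 0.02 m/s and distance of each of clip_a, clip_c from where it was at the start of the episode below 0.01 m and angle between each of clip_a, clip_c's own z axis and vertical below 0.12 rad and value of joint each of card_a, card_c below 0.005 m) or (horizontal distance between clip_c and tub below 0.065 m and z of clip_c in the frame of tub below 0.045 m and horizontal distance between tab_c and tub below 0.085 m and value of joint card_c above 0.006 m and linear speed of clip_c below 0.02 m/s and distance of each of clip_a, clip_b from where it was at the start of the episode below 0.01 m and angle between each of clip_a, clip_b's own z axis and vertical below 0.12 rad and value of joint each of card_a, card_b below 0.005 m))); the robot touches nothing.
It fails at once if a clip has been pulled against the brass posts with more than 24 N (contact force between any of clip_a, clip_b, clip_c and posts above 24 N).
It also fails if it takes over 70 s, if anything falls off the work surface, if the arm or the gripper's body presses on something with over 40 N, if the wrist force passes 120 N, or if a joint passes its speed limit or range.

### The arm

A 6-joint arm with a two-finger parallel gripper is mounted at the origin on a cart in front of the work surface, level with it; the furniture and walls round the work are solid. World frame = base frame: x ahead of the robot, y to its left, z up, the work surface at z = 0. Lengths are in mm, angles in rad, forces in N, time in s.
With the tool pointing down it reaches from about 350 to 775 mm from the base axis. Payload 7.3 kg.
Tool frame: the origin (TCP) lies at the very end of the fingers, on their centre line; the grasp point (between the pads) lies 19 mm behind it; z points along the fingers, y is the line along which they close (so a half turn about z gives the same grasp; the last joint's range is limited). The gripper opens to 92 mm and grips with 3 to 60 N. Pads are 19 mm wide; open, the fingers measure 130 mm over their backs; the gripper's body (75 mm by 190 mm) begins 47 mm behind the grasp point.
Start: joints at [-0.146, 0.342, 1.524, -0, 1.275, -0.146], TCP at [525.019, 0.019, 226.741] pointing down, gripper open.
Joint ranges: [-2.53, 2.53], [-0.77, 2.02], [0.04, 2.7], [-1, 4.14], [0.28, 2.66], [-3.11, 3.11]. Speed limits (rad/s): [2.57, 2.57, 3.14, 3.14, 3.14, 3.14].

### API

Orientations are given as [roll, pitch, yaw] about the fixed x, y, z axes, in that order (R = Rz(yaw) Ry(pitch) Rx(roll)).
In Python, from plant import get_obs, vision, workorder gives the robot as it stands.
- The arm moves only by the shell command python3 -m pendant 'ROWS' [OPENING]. ROWS is a JSON object of lists of equal length, an entry for each row: "dp": the shift along the tool's x, y, z in m, a list of three; "rotation": the turn, a rotation vector about the tool's x, y, z in rad, a list of three. A call has 1 to 8 rows; each row is the pose to reach, as a shift and turn from the pose commanded when the call began, along the tool's axes at that moment; what a row does not reach only later rows make up. A row lasts 1/8 s, in which the tool goes at most 62.5 mm and 10.7 degrees, less where a joint would pass 70% of its speed; a pose out of reach is approached as far as the arm can. A call with a gripper value outside its range is refused whole. OPENING is the finger opening in m, from 0 to 0.0918, set as the call begins (- or left out, the last holds). The fingers move at their own pace and stop on an object; the grip force is fixed at half the most. Time passes only in rows, so rows that repeat a pose let the fingers close. It gives the time, the measured TCP pose, the force, the opening and the grip force at its end, in the units of the state.
- get_obs(): the state, without advancing time (a new reading comes with each control period).
- vision.capture(name): name is "scene" or "side" or "wrist"; returns a dict with "pixels" (480x640x3 uint8, red, green, blue), "vfov" (degrees; the focal length in pixels is half the picture's height over the tangent of half this angle, whatever the lens; pixels are square), "cx", "cy" (the principal point, pixels), "dist" ([k1, k2, p1, p2, k3] as OpenCV has them; the pictures are not rectified), "pose" (4x4, takes a point from camera to world coordinates); the wrist camera has in their place "T_tool_cam" (4x4, takes a point from camera to tool coordinates, whose origin is the TCP and whose axes are the flange's). Camera axes: x right, y up, looking along -z (the intrinsics and any distortion apply to the point x, -y, -z); pixel columns grow to the right and rows downward; lengths in mm; the calibration is good to about 2 mm. A picture is of the moment at which its call begins: read the wrist's pose just before it. There is no depth.
- workorder.close_job(): hands the job in; it is judged then, once.
The state is a dict: "time": time; "joint_positions": joint angles; "dq": joint speeds; "tau": joint torques, N m; "tool_pos": TCP position; "tcp_rot": TCP orientation; "contact_force": force on the tool from outside, world axes, zero at the start; "moment": the same for the moment, N m; "grip_width": finger opening in mm; "finger_force": force on a finger pad.
Only numpy, scipy, OpenCV 4.12 (cv2) and the standard library are available. Lean on these libraries where they do the work, as an engineer would, in place of code of your own. Each camera call takes 0.05 s, during which the arm holds its last target. There are 200 camera calls.

## Working session

There is one attempt and no reset: what is moved stays moved. The work goes in short steps, Python scripts to look and compute and a shell command to move; the robot and the scene stay as the last step left them, time stands still between calls to the robot, and variables do not carry over. Pictures are saved under pics/ and viewed, at most 10 in all, crops included, and the job is handed in when it is done.

```bash
ls; mkdir -p pics; cat > h.py <<'E'
import numpy as np,cv2
from plant import get_obs,vision,workorder
from scipy.spatial.transform import Rotation as R
def cap(n):
    o=get_obs(); c=vision.capture(n)
    if n=='wrist':
        T=np.eye(4); T[:3,:3]=R.from_euler('xyz',o['tcp_rot']).as_matrix(); T[:3,3]=o['tool_pos']
        c['pose']=T@np.array(c['T_tool_cam'])
    c['pose']=np.array(c['pose']); return c
def K(c):
    f=240/np.tan(np.radians(c['vfov'])/2); return np.array([[f,0,c['cx']],[0,f,c['cy']],[0,0,1]])
def ray(c,uv):
    p=cv2.undistortPoints(np.array(uv,float).reshape(-1,1,2),K(c),np.array(c['dist'],float)).reshape(-1,2)
    d=np.c_[p[:,0],-p[:,1],-np.ones(len(p))]@c['pose'][:3,:3].T
    return c['pose'][:3,3],d
def onz(c,uv,z):
    o,d=ray(c,uv); return o+d*((z-o[2])/d[:,2])[:,None]
def proj(c,P):
    q=(np.atleast_2d(P)-c['pose'][:3,3])@c['pose'][:3,:3]; q=q*[1,-1,-1]
    return cv2.projectPoints(q,np.zeros(3),np.zeros(3),K(c),np.array(c['dist'],float))[0].reshape(-1,2)
def blobs(m,amin=60):
    n,l,s,ce=cv2.connectedComponentsWithStats(m.astype(np.uint8)); return [(s[i].tolist(),ce[i].round(1).tolist()) for i in range(1,n) if s[i][4]>amin]
def hsv(c): return cv2.cvtColor(c['pixels'],cv2.COLOR_RGB2HSV)
def save(c,n): cv2.imwrite('pics/'+n,c['pixels'][:,:,::-1])
E
python3 - <<'E'
from h import *
print(get_obs())
for n in ['scene','side','wrist']:
    c=cap(n); save(c,n+'0.png'); print(n,c['vfov'],c['pose'].round(2).tolist()); H=hsv(c)
    for k,lo,hi in [('yel',(22,120,100),(35,255,255)),('blue',(95,120,50),(130,255,255))]:
        print(k,blobs(cv2.inRange(H,lo,hi)>0))
a=[cv2.imread(f'pics/{n}0.png') for n in ['scene','side','wrist']]
cv2.imwrite('pics/all.png',cv2.resize(np.vstack([np.hstack(a[:2]),np.hstack([a[2],a[2]*0])]),(800,600)))
E
```

```text
pics
{'time': 0.0, 'joint_positions': array([-1.46015641e-01,  3.42727378e-01,  1.52500201e+00, -3.92176780e-05,
        1.27536646e+00, -1.46002146e-01]), 'dq': array([-0.00145586, -0.00042696,  0.00057747, -0.00157027,  0.00194598,
       -0.00207685]), 'tau': array([ 7.61924657e-04, -4.31245601e+01, -2.44219762e+01,  7.17750052e-02,
        5.59406646e-02, -1.04314388e-04]), 'tool_pos': array([5.24607874e+02, 5.96517671e-02, 2.26047769e+02]), 'tcp_rot': array([-3.14010000e+00, -1.81588296e-04,  1.57079414e+00]), 'contact_force': array([ 0.12533802, -0.46994343,  0.66448246]), 'moment': array([-0.02859217, -0.00489417, -0.01597094]), 'finger_force': 0.0, 'grip_width': 91.5069716551485}
scene 47.483917445418314 [[-0.86, 0.23, -0.45, -24.2], [-0.51, -0.43, 0.75, 977.75], [-0.02, 0.87, 0.49, 667.61], [0.0, 0.0, 0.0, 1.0]]
yel [([404, 69, 19, 7, 67], [413.2, 72.2])]
blue [([25, 254, 8, 23, 109], [28.6, 265.3]), ([142, 318, 22, 11, 103], [152.8, 322.8]), ([193, 412, 24, 38, 424], [204.5, 431.4])]
side 46.63441835293688 [[-0.94, 0.18, -0.3, 113.19], [-0.35, -0.43, 0.83, 1235.99], [0.02, 
[... 583 characters left out ...]
0.0, 1.0]]
yel [([322, 4, 12, 18, 185], [327.6, 12.4]), ([253, 19, 31, 22, 434], [267.8, 27.8]), ([318, 47, 12, 14, 134], [323.8, 53.5]), ([313, 111, 11, 12, 114], [318.0, 116.4]), ([249, 123, 29, 14, 294], [262.8, 129.3]), ([561, 138, 30, 28, 271], [577.8, 151.7]), ([310, 148, 10, 11, 97], [314.5, 152.9]), ([577, 168, 20, 38, 150], [586.0, 185.0]), ([566, 195, 22, 29, 246], [575.3, 207.7]), ([587, 196, 23, 20, 133], [598.4, 208.5]), ([304, 203, 11, 11, 102], [309.5, 207.7]), ([246, 207, 27, 18, 311], [258.8, 216.7]), ([302, 235, 10, 10, 93], [306.5, 239.6])]
blue [([332, 11, 49, 53, 1341], [357.9, 34.4]), ([323, 118, 44, 40, 1026], [345.8, 138.0]), ([315, 200, 40, 46, 966], [335.5, 224.3])]
```

View pics/all.png

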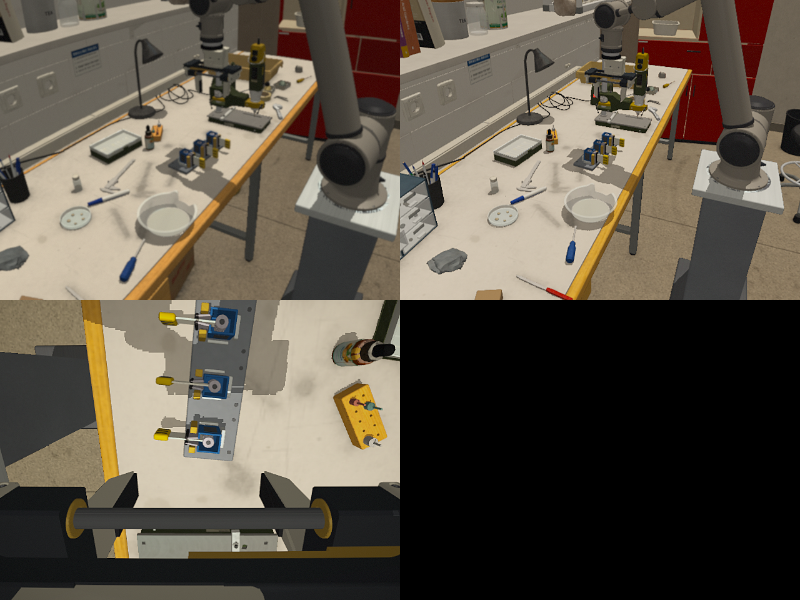

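The wrist view shows the rack with three clips. Full-size tab pixels are about (268,28), (263,129) and (259,217), with the left clip at the top. The tub is the white bowl on the left of the bench, at about (265,345) in the scene view.

```bash
python3 - <<'E'
from h import *
w=cap('wrist')
H=hsv(w)
Y=cv2.inRange(H,(22,120,100),(35,255,255)); Y[:, 400:]=0; Y[300:]=0
for s,ce in blobs(Y>0): print('yel',s,onz(w,[ce],56 if s[2]>20 else 58).round(1).tolist())
B=cv2.inRange(H,(95,120,50),(130,255,255)); 
cs,_=cv2.findContours(B,0,2)
for c in cs:
    if cv2.contourArea(c)>500: print('clip box top',cv2.boundingRect(c),onz(w,cv2.boxPoints(cv2.minAreaRect(c)),62).round(1).tolist())
pts={}
for n in ['scene','side']:
    c=cap(n);H=hsv(c); M=cv2.inRange(H,(0,0,120),(180,40,255)); 
    x0,y0=(200,280) if n=='scene' else (240,270)
    im=c['pixels'][y0:y0+130,x0:x0+140][:,:,::-1]; pts[n]=cv2.resize(im,(400,371),interpolation=cv2.INTER_CUBIC)
cv2.imwrite('pics/tub.png',np.hstack([pts['scene'],pts['side']]))
cv2.imwrite('pics/rack.png',cv2.resize(w['pixels'][0:270,220:420,::-1],(444,600)))
E
```

```text
yel [322, 4, 12, 18, 182] [[530.5, 156.4, 58.0]]
yel [253, 19, 31, 22, 425] [[483.3, 145.9, 56.0]]
yel [318, 47, 12, 14, 137] [[527.7, 126.9, 58.0]]
yel [313, 111, 11, 12, 113] [[523.1, 78.5, 58.0]]
yel [249, 123, 29, 14, 294] [[475.9, 67.8, 56.0]]
yel [309, 148, 11, 11, 100] [[520.1, 48.3, 58.0]]
yel [304, 203, 11, 10, 100] [[515.5, -0.4, 58.0]]
yel [246, 206, 27, 19, 314] [[469.1, -9.5, 56.0]]
yel [302, 235, 10, 10, 93] [[512.5, -31.0, 58.0]]
clip box top (315, 200, 40, 46) [[519.7, -32.6, 62.0], [522.8, 8.2, 62.0], [556.1, 5.6, 62.0], [554.3, -35.4, 62.0]]
clip box top (323, 118, 44, 40) [[526.6, 47.8, 62.0], [529.7, 77.6, 62.0], [563.4, 74.2, 62.0], [561.2, 44.2, 62.0]]
clip box top (332, 11, 49, 53) [[533.8, 121.8, 62.0], [537.5, 157.0, 62.0], [571.3, 153.8, 62.0], [568.7, 118.4, 62.0]]
```

View pics/tub.png

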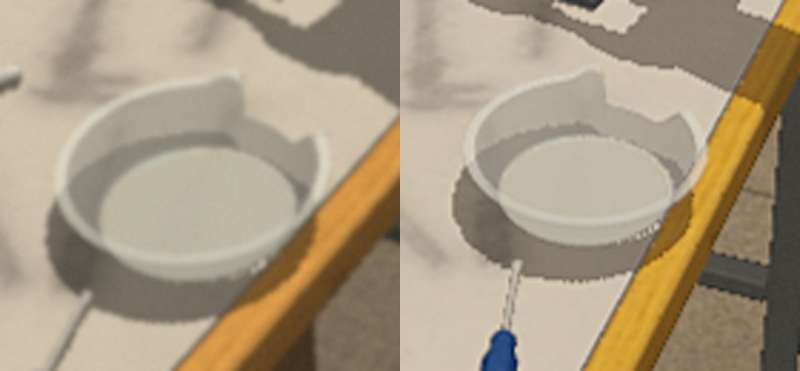

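View pics/rack.png

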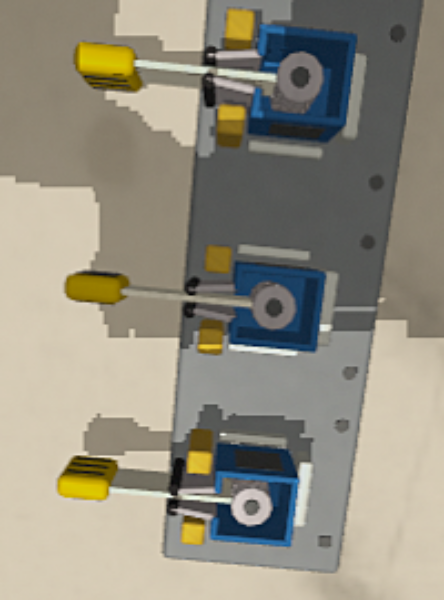

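```bash
python3 -m pendant '{"dp":[[0.018,-0.005,0.01],[0.036,-0.010,0.02],[0.055,-0.016,0.034],[0.073,-0.021,0.048],[0.091,-0.026,0.062],[0.110,-0.032,0.076],[0.128,-0.037,0.09],[0.146,-0.0417,0.1]],"rotation":[[0,0,-0.184],[0,0,-0.368],[0,0,-0.552],[0,0,-0.737],[0,0,-0.921],[0,0,-1.105],[0,0,-1.29],[0,0,-1.475]]}' 0.04
python3 - <<'E'
from h import *
o=get_obs(); print(o['time'],o['tool_pos'],o['tcp_rot'],o['joint_positions'].round(2))
w=cap('wrist'); save(w,'w1.png'); H=hsv(w)
for s,ce in blobs(cv2.inRange(H,(22,120,100),(35,255,255))>0): print('yel',s,onz(w,[ce],56).round(1).tolist())
sc,si=cap('scene'),cap('side')
for c,u in ((sc,[269.3,351.8]),(si,[304.8,336.5])): print('tub',onz(c,[u],6).round(1))
for c,l,r,b in ((sc,(57,185),(330,185),None),(si,(463-400,150),(707-400,150),None)):
    x0,y0=(200,280) if c is sc else (240,270)
    P=onz(c,[[x0+p[0]/2.857,y0+p[1]/2.857] for p in (l,r)],48); print('rim',P.round(1).tolist(),P.mean(0).round(1),np.linalg.norm(P[0]-P[1]))
E
```

```text
time: 1.3
tool_pos: [482.9, 146.6, 126.1]
tcp_rot: [-3.141, -0.0, 3.052]
contact_force: [0.0, -0.4, 0.8]
grip_width: 40.5
finger_force: 0.0
1.3 [482.93082881 146.58852021 126.11572663] [-3.14144471e+00 -4.92639290e-04  3.05188962e+00] [ 0.14  0.41  1.72 -0.    1.01 -1.34]
yel [388, 43, 15, 8, 76] [[369.2, 200.3, 56.0]]
yel [254, 47, 21, 13, 105] [[366.0, 128.1, 56.0]]
yel [229, 48, 19, 11, 78] [[364.0, 113.6, 56.0]]
yel [283, 54, 38, 16, 251] [[371.7, 148.3, 56.0]]
yel [141, 75, 11, 16, 62] [[374.5, 58.4, 56.0]]
yel [191, 215, 26, 45, 620] [[470.9, 72.2, 56.0]]
yel [313, 215, 15, 44, 569] [[476.9, 148.7, 56.0]]
yel [69, 218, 39, 43, 735] [[465.3, -3.9, 56.0]]
yel [184, 279, 15, 19, 66] [[506.6, 58.6, 56.0]]
yel [118, 282, 19, 20, 76] [[504.5, 13.4, 56.0]]
yel [106, 300, 14, 13, 105] [[514.6, 0.8, 56.0]]
yel [293, 300, 12, 14, 119] [[526.6, 129.6, 56.0]]
yel [338, 300, 10, 13, 106] [[528.6, 159.9, 56.0]]
yel [65, 302, 9, 12, 87] [[513.1, -29.0, 56.0]]
yel [410, 337, 8, 25, 77] [[567.6, 208.9, 56.0]]
tub [[442.6 407.9   6. ]]
tub [[436.3 416.2   6. ]]
rim [[496.2, 472.1, 48.0], [355.2, 391.1, 48.0]] [425.7 431.6  48. ] 162.57306495956828
rim [[509.7, 456.1, 48.0], [356.0, 394.6, 48.0]] [432.8 425.3  48. ] 165.59756756780806
```

View pics/w1.png

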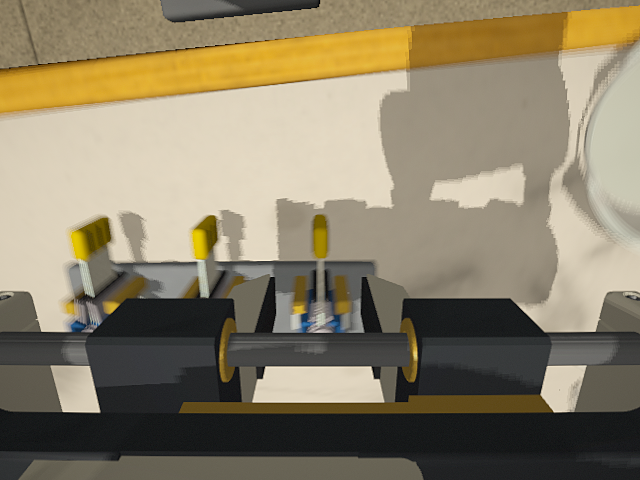

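The left tab is at (320,235), centred between the fingers in the picture. I'll lower over it and grip it.

```bash
python3 -m pendant '{"dp":[[0,0.001,0.025],[0,0.001,0.05],[0,0.001,0.075],[0,0.001,0.095],[0,0.001,0.107],[0,0.001,0.107]],"rotation":[[0,0,0],[0,0,0],[0,0,0],[0,0,0],[0,0,0],[0,0,0]]}' 0.04
python3 -m pendant '{"dp":[[0,0,0],[0,0,0],[0,0,0],[0,0,0]],"rotation":[[0,0,0],[0,0,0],[0,0,0],[0,0,0]]}' 0.0
```

```text
time: 2.2
tool_pos: [483.5, 146.5, 19.5]
tcp_rot: [-3.141, -0.001, 3.044]
contact_force: [0.5, -0.7, 0.3]
grip_width: 39.7
finger_force: 0.0
time: 2.7
tool_pos: [483.6, 147.1, 20.1]
tcp_rot: [3.141, 0.001, 3.046]
contact_force: [0.0, 0.5, 2.3]
grip_width: 9.8
finger_force: 30.0
```

```bash
for i in 1; do python3 -m pendant '{"dp":[[0.001,0,0],[0.002,0,0],[0.003,0,0]],"rotation":[[0,0,0],[0,0,0],[0,0,0]]}'; done
```

```text
time: 3.08
tool_pos: [481.6, 147.3, 20.0]
tcp_rot: [3.141, 0.003, 3.046]
contact_force: [7.5, -1.9, -1.6]
grip_width: 9.8
finger_force: 30.0
```

```bash
python3 -m pendant '{"dp":[[0.001,0,0],[0.001,0,0]],"rotation":[[0,0,0],[0,0,0]]}'
```

```text
time: 3.32
tool_pos: [481.6, 147.3, 20.0]
tcp_rot: [3.141, 0.005, 3.046]
contact_force: [8.1, -2.2, -3.7]
grip_width: 10.0
finger_force: 30.0
```

```bash
python3 -m pendant '{"dp":[[0.001,0,0],[0.001,0,0]],"rotation":[[0,0,0],[0,0,0]]}'
```

```text
time: 3.58
tool_pos: [481.6, 147.3, 20.0]
tcp_rot: [3.141, 0.006, 3.046]
contact_force: [11.4, -1.1, -6.7]
grip_width: 9.7
finger_force: 30.0
```

Force rose to 11 N with no travel, so the left clip is good. I'll relax, release and go to the middle one.

```bash
python3 -m pendant '{"dp":[[-0.002,0,0],[-0.004,0,0],[-0.004,0,0]],"rotation":[[0,0,0],[0,0,0],[0,0,0]]}'
python3 -m pendant '{"dp":[[0,0,0],[0,0,0],[0,0,0],[0,0,-0.02],[0,0,-0.055],[0,0,-0.055]],"rotation":[[0,0,0],[0,0,0],[0,0,0],[0,0,0],[0,0,0],[0,0,0]]}' 0.04
python3 -m pendant '{"dp":[[0,-0.03,0],[0,-0.06,0],[0,-0.0795,0],[0,-0.0795,0],[0,-0.0795,0]],"rotation":[[0,0,0],[0,0,0],[0,0,0],[0,0,0],[0,0,0]]}'
python3 - <<'E'
from h import *
w=cap('wrist'); save(w,'w2.png'); H=hsv(w)
for s,ce in blobs(cv2.inRange(H,(22,120,100),(35,255,255))>0): print('yel',s,ce,onz(w,[ce],56).round(1).tolist())
E
```

```text
time: 3.95
tool_pos: [481.6, 147.3, 20.0]
tcp_rot: [-3.141, -0.001, 3.046]
contact_force: [-2.0, -0.3, 5.4]
grip_width: 10.3
finger_force: 30.0
time: 4.7
tool_pos: [484.0, 147.4, 76.8]
tcp_rot: [3.14, 0.005, 3.046]
contact_force: [-0.1, -0.3, 0.4]
grip_width: 39.7
finger_force: 0.0
time: 5.32
tool_pos: [474.6, 68.4, 74.2]
tcp_rot: [3.141, -0.001, 3.046]
contact_force: [0.4, 1.3, 0.7]
grip_width: 40.1
finger_force: 0.0
yel [349, 35, 24, 11, 109] [361.3, 39.4] [[363.5, 98.0, 56.0]]
yel [434, 44, 25, 15, 183] [445.0, 50.8] [[371.3, 134.0, 56.0]]
yel [412, 46, 23, 19, 140] [422.5, 54.0] [[371.7, 124.2, 56.0]]
yel [235, 62, 15, 25, 153] [242.3, 74.7] [[372.6, 44.9, 56.0]]
yel [208, 72, 17, 18, 109] [215.0, 83.7] [[375.1, 32.3, 56.0]]
yel [54, 95, 13, 12, 72] [59.6, 101.2] [[375.3, -39.2, 56.0]]
yel [35, 101, 14, 8, 64] [41.2, 104.7] [[375.9, -48.1, 56.0]]
yel [10, 103, 12, 9, 69] [15.6, 106.6] [[375.5, -60.1, 56.0]]
yel [441, 236, 40, 59, 1449] [461.6, 265.3] [[473.5, 143.1, 56.0]]
yel [307, 239, 18, 60, 992] [315.5, 269.4] [[468.5, 68.0, 56.0]]
yel [152, 240, 39, 59, 1434] [170.4, 269.2] [[461.3, -6.6, 56.0]]
```

View pics/w2.png

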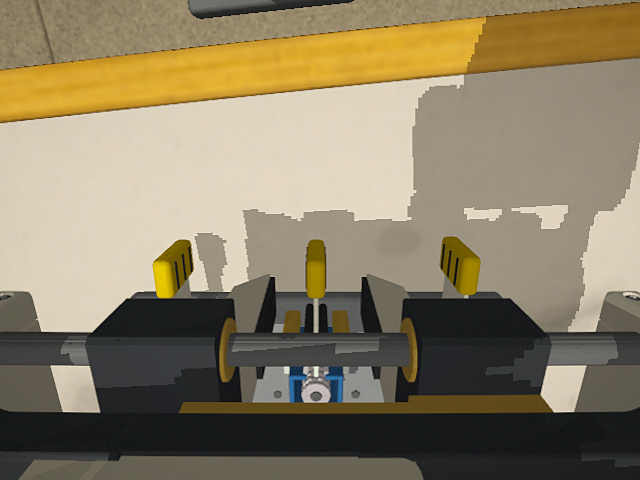

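The middle tab is at (315,268), centred between the fingers. The left tab at (461,265) still looks seated. Next I lower, grip and pull.

```bash
python3 -m pendant '{"dp":[[0,0,0.02],[0,0,0.04],[0,0,0.054],[0,0,0.054]],"rotation":[[0,0,0],[0,0,0],[0,0,0],[0,0,0]]}'
python3 -m pendant '{"dp":[[0,0,0],[0,0,0],[0,0,0],[0,0,0]],"rotation":[[0,0,0],[0,0,0],[0,0,0],[0,0,0]]}' 0.0
python3 -m pendant '{"dp":[[0.001,0,0],[0.002,0,0],[0.003,0,0]],"rotation":[[0,0,0],[0,0,0],[0,0,0]]}'
```

```text
time: 5.88
tool_pos: [474.1, 68.4, 19.9]
tcp_rot: [-3.141, -0.002, 3.046]
contact_force: [-0.6, 0.1, 0.5]
grip_width: 40.3
finger_force: 0.0
time: 6.38
tool_pos: [475.0, 67.9, 21.1]
tcp_rot: [3.142, 0.001, 3.046]
contact_force: [0.7, -0.6, 2.2]
grip_width: 10.0
finger_force: 30.0
time: 6.75
tool_pos: [473.0, 68.1, 21.0]
tcp_rot: [3.142, 0.003, 3.046]
contact_force: [5.9, -1.6, -1.5]
grip_width: 10.1
finger_force: 30.0
```

```bash
python3 -m pendant '{"dp":[[0.001,0,0],[0.001,0,0]],"rotation":[[0,0,0],[0,0,0]]}'
```

```text
time: 7.0
tool_pos: [473.1, 68.1, 21.0]
tcp_rot: [3.141, 0.005, 3.046]
contact_force: [7.7, -0.5, -1.9]
grip_width: 9.6
finger_force: 30.0
```

```bash
python3 -m pendant '{"dp":[[0.001,0,0],[0.001,0,0]],"rotation":[[0,0,0],[0,0,0]]}'
```

```text
time: 7.25
tool_pos: [473.0, 68.1, 21.1]
tcp_rot: [3.141, 0.007, 3.046]
contact_force: [10.7, -1.6, -7.0]
grip_width: 9.4
finger_force: 30.0
```

The middle clip also holds at 11 N. Now the right one.

```bash
python3 -m pendant '{"dp":[[-0.002,0,0],[-0.004,0,0],[-0.004,0,0]],"rotation":[[0,0,0],[0,0,0],[0,0,0]]}'
python3 -m pendant '{"dp":[[0,0,0],[0,0,0],[0,0,0],[0,0,-0.02],[0,0,-0.055],[0,0,-0.055]],"rotation":[[0,0,0],[0,0,0],[0,0,0],[0,0,0],[0,0,0],[0,0,0]]}' 0.04
python3 -m pendant '{"dp":[[0,-0.03,0],[0,-0.06,0],[0,-0.079,0],[0,-0.079,0],[0,-0.079,0]],"rotation":[[0,0,0],[0,0,0],[0,0,0],[0,0,0],[0,0,0]]}'
python3 - <<'E'
from h import *
w=cap('wrist'); save(w,'w3.png'); H=hsv(w)
for s,ce in blobs(cv2.inRange(H,(22,120,100),(35,255,255))>0,500): print('yel',s,ce,onz(w,[ce],56).round(1).tolist())
E
python3 -m pendant '{"dp":[[0,0,0.02],[0,0,0.03]],"rotation":[[0,0,0],[0,0,0]]}'
```

```text
time: 7.62
tool_pos: [473.0, 68.1, 21.0]
tcp_rot: [-3.141, -0.001, 3.046]
contact_force: [-2.1, -1.0, 7.2]
grip_width: 9.7
finger_force: 30.0
time: 8.38
tool_pos: [475.3, 68.1, 77.7]
tcp_rot: [3.141, 0.005, 3.046]
contact_force: [-0.0, 0.1, -0.5]
grip_width: 39.7
finger_force: 0.0
time: 9.0
tool_pos: [465.9, -10.1, 75.2]
tcp_rot: [3.141, -0.001, 3.046]
contact_force: [0.4, 0.0, -0.0]
grip_width: 40.0
finger_force: 0.0
yel [440, 238, 38, 58, 1421] [459.5, 266.5] [[465.9, 64.0, 56.0]]
yel [566, 238, 64, 56, 1953] [598.7, 265.5] [[472.5, 136.9, 56.0]]
yel [305, 241, 18, 59, 983] [313.6, 270.6] [[460.8, -11.6, 56.0]]
time: 9.3
tool_pos: [465.8, -9.8, 44.9]
tcp_rot: [3.141, -0.001, 3.047]
contact_force: [0.3, 0.3, 0.2]
grip_width: 40.4
finger_force: 0.0
```

```bash
python3 -m pendant '{"dp":[[0,-0.001,0.015],[0,-0.001,0.025],[0,-0.001,0.025]],"rotation":[[0,0,0],[0,0,0],[0,0,0]]}'
python3 -m pendant '{"dp":[[0,0,0],[0,0,0],[0,0,0],[0,0,0]],"rotation":[[0,0,0],[0,0,0],[0,0,0],[0,0,0]]}' 0.0
python3 -m pendant '{"dp":[[0.001,0,0],[0.002,0,0],[0.003,0,0],[0.004,0,0],[0.005,0,0]],"rotation":[[0,0,0],[0,0,0],[0,0,0],[0,0,0],[0,0,0]]}'
```

```text
time: 9.68
tool_pos: [465.7, -11.2, 20.2]
tcp_rot: [3.141, -0.001, 3.046]
contact_force: [0.2, -0.2, -0.9]
grip_width: 39.9
finger_force: 0.0
time: 10.18
tool_pos: [466.3, -11.6, 21.0]
tcp_rot: [-3.142, 0.001, 3.046]
contact_force: [0.0, 0.2, 1.6]
grip_width: 9.7
finger_force: 30.0
time: 10.8
tool_pos: [461.8, -11.2, 20.9]
tcp_rot: [-3.141, 0.001, 3.046]
contact_force: [3.8, -0.5, 0.3]
grip_width: 9.6
finger_force: 30.0
```

```bash
python3 -m pendant '{"dp":[[0.001,0,0],[0.002,0,0]],"rotation":[[0,0,0],[0,0,0]]}'
```

```text
time: 11.05
tool_pos: [459.5, -11.0, 20.9]
tcp_rot: [-3.141, 0.001, 3.046]
contact_force: [3.7, -1.2, 1.9]
grip_width: 9.6
finger_force: 30.0
```

It slides at about 4 N, so this is the weak clip. I'll keep drawing slowly to about 17 mm.

```bash
python3 -m pendant '{"dp":[[0.00125,0,0],[0.0025,0,0],[0.00375,0,0],[0.005,0,0],[0.00625,0,0],[0.0075,0,0],[0.00875,0,0],[0.01,0,0]],"rotation":[[0,0,0],[0,0,0],[0,0,0],[0,0,0],[0,0,0],[0,0,0],[0,0,0],[0,0,0]]}'
python3 -m pendant '{"dp":[[0.00125,0,0],[0.0025,0,0],[0.003,0,0],[0.003,0,0]],"rotation":[[0,0,0],[0,0,0],[0,0,0],[0,0,0]]}'
```

```text
time: 12.05
tool_pos: [449.3, -10.0, 20.8]
tcp_rot: [-3.142, 0.0, 3.046]
contact_force: [4.1, -2.7, 4.1]
grip_width: 10.2
finger_force: 30.0
time: 12.55
tool_pos: [446.2, -9.7, 20.8]
tcp_rot: [-3.142, 0.0, 3.046]
contact_force: [3.1, -1.1, 5.8]
grip_width: 9.8
finger_force: 30.0
```

```bash
python3 -m pendant '{"dp":[[0,0,0],[0,0,0],[0,0,0],[0,0,0],[0,0,-0.03],[0,0,-0.065],[0,0,-0.07]],"rotation":[[0,0,0],[0,0,0],[0,0,0],[0,0,0],[0,0,0],[0,0,0],[0,0,0]]}' 0.06
python3 -m pendant '{"dp":[[-0.03,0,0],[-0.06,0,0],[-0.091,0,0],[-0.091,0,0]],"rotation":[[0,0,0],[0,0,0],[0,0,0],[0,0,0]]}'
python3 - <<'E'
from h import *
o=get_obs();print(o['tool_pos'])
w=cap('wrist'); save(w,'w4.png'); H=hsv(w)
for s,ce in blobs(cv2.inRange(H,(22,120,100),(35,255,255))>0,100): print('yel',s,ce,onz(w,[ce],56).round(1).tolist())
E
```

```text
time: 13.42
tool_pos: [447.4, -9.8, 92.5]
tcp_rot: [-3.141, 0.004, 3.046]
contact_force: [0.4, 0.6, -0.4]
grip_width: 59.5
finger_force: 0.0
time: 13.92
tool_pos: [537.9, -18.6, 89.5]
tcp_rot: [3.142, -0.0, 3.046]
contact_force: [-0.4, 0.5, 0.3]
grip_width: 59.9
finger_force: 0.0
[537.87765195 -18.58333369  89.52354075]
yel [308, 71, 21, 47, 898] [317.9, 93.8] [[446.4, -9.6, 56.0]]
yel [445, 111, 43, 44, 1383] [468.5, 131.4] [[471.1, 63.8, 56.0]]
yel [577, 112, 63, 44, 1915] [612.9, 133.0] [[478.6, 137.1, 56.0]]
yel [285, 200, 14, 16, 140] [291.6, 207.9] [[502.0, -28.9, 56.0]]
yel [335, 200, 19, 34, 432] [344.4, 220.2] [[511.4, -1.5, 56.0]]
yel [409, 201, 16, 17, 160] [415.6, 207.5] [[508.0, 36.7, 56.0]]
yel [531, 201, 61, 33, 922] [563.0, 217.8] [[521.4, 116.1, 56.0]]
yel [482, 209, 20, 25, 341] [491.5, 223.4] [[520.8, 77.5, 56.0]]
yel [279, 211, 19, 23, 304] [287.9, 224.6] [[511.0, -32.0, 56.0]]
yel [426, 217, 19, 17, 282] [435.2, 225.2] [[518.9, 47.1, 56.0]]
yel [630, 218, 10, 16, 142] [635.0, 225.8] [[529.8, 156.4, 56.0]]
```

View pics/w4.png

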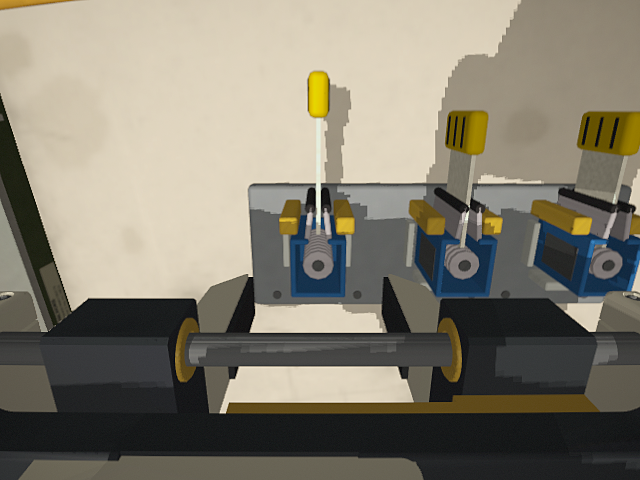

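The picture shows the right card clearly drawn: its tab is at (318,94), against row 131 for the others. The fingers straddle the clip body at column 318. I'll lower, grip and lift.

```bash
python3 -m pendant '{"dp":[[0,0,0.02],[0,0,0.04],[0,0,0.055],[0,0,0.061],[0,0,0.061]],"rotation":[[0,0,0],[0,0,0],[0,0,0],[0,0,0],[0,0,0]]}'
python3 -m pendant '{"dp":[[0,0,0],[0,0,0],[0,0,0],[0,0,0]],"rotation":[[0,0,0],[0,0,0],[0,0,0],[0,0,0]]}' 0.0
python3 -m pendant '{"dp":[[0,0,-0.005],[0,0,-0.01],[0,0,-0.02],[0,0,-0.04],[0,0,-0.07],[0,0,-0.1],[0,0,-0.12]],"rotation":[[0,0,0],[0,0,0],[0,0,0],[0,0,0],[0,0,0],[0,0,0],[0,0,0]]}'
```

```text
time: 14.6
tool_pos: [536.5, -18.3, 29.5]
tcp_rot: [3.142, -0.001, 3.046]
contact_force: [0.6, -0.2, -0.2]
grip_width: 60.0
finger_force: 0.0
time: 15.1
tool_pos: [537.0, -18.4, 30.0]
tcp_rot: [-3.142, 0.001, 3.046]
contact_force: [-0.2, -0.4, 1.4]
grip_width: 29.8
finger_force: 30.0
time: 15.98
tool_pos: [536.6, -18.3, 151.7]
tcp_rot: [-3.141, 0.001, 3.046]
contact_force: [-0.0, -0.2, -2.4]
grip_width: 29.9
finger_force: 30.0
```

```bash
python3 -m pendant '{"dp":[[0.003,0.015,0],[0.01,0.05,0],[0.02,0.1,0],[0.032,0.15,0],[0.044,0.2,0],[0.056,0.25,0],[0.064,0.295,0],[0.068,0.323,0]],"rotation":[[0,0,0],[0,0,0],[0,0,0],[0,0,0],[0,0,0],[0,0,0],[0,0,0],[0,0,0]]}'
python3 -m pendant '{"dp":[[0,0,0],[0,0,0]],"rotation":[[0,0,0],[0,0,0]]}'
python3 - <<'E'
from h import *
o=get_obs();print(o['tool_pos'],o['joint_positions'].round(2))
w=cap('wrist'); save(w,'w5.png'); np.save('w5pose.npy',w['pose'])
E
```

```text
time: 16.98
tool_pos: [497.8, 312.4, 148.3]
tcp_rot: [-3.141, -0.003, 3.048]
contact_force: [0.5, 0.2, -1.8]
grip_width: 29.6
finger_force: 30.0
time: 17.23
tool_pos: [499.0, 309.3, 148.8]
tcp_rot: [-3.14, -0.002, 3.046]
contact_force: [0.3, -0.8, -1.7]
grip_width: 29.9
finger_force: 30.0
[499.03985195 309.34326013 148.77301499] [ 0.42  0.52  1.46 -0.    1.16 -1.05]
```

View pics/w5.png

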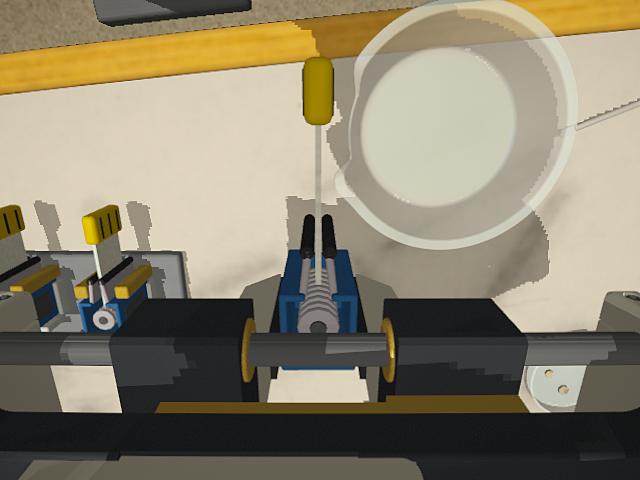

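The floor disc spans columns 361–515 and rows 47–207. The rim reaches column 577 and row 249. I'll cast rays through these points to get the tub centre.

```bash
python3 - <<'E'
from h import *
w=cap('wrist')
P=onz(w,[[361,127],[515,127],[438,47],[438,207]],6);print(P.round(1).tolist(),P[:2].mean(0).round(1),P[2:].mean(0).round(1))
# fit circles
def circ(Q):
    A=np.c_[2*Q[:,:2],np.ones(len(Q))]; s=np.linalg.lstsq(A,(Q[:,:2]**2).sum(1),rcond=None)[0]; return s[:2].round(1),np.sqrt(s[2]+s[0]**2+s[1]**2).round(1)
print('floor',circ(P)); print('rim',circ(onz(w,[[577,95],[535,215],[445,249],[548,25],[365,222],[352,100]],48)))
E
```

```text
[[431.2, 349.5, 6.0], [442.4, 469.9, 6.0], [379.5, 409.7, 6.0], [501.6, 409.5, 6.0]] [436.8 409.7   6. ] [440.5 409.6   6. ]
floor (array([440.5, 409.4]), np.float64(60.8))
rim (array([443. , 411.5]), np.float64(81.7))
```

```bash
python3 -m pendant '{"dp":[[0.004,0.015,0],[0.012,0.04,0],[0.02,0.07,0],[0.025,0.088,0],[0.028,0.096,0],[0.028,0.096,0.02],[0.028,0.096,0.05],[0.028,0.096,0.07]],"rotation":[[0,0,0],[0,0,0],[0,0,0],[0,0,0],[0,0,0],[0,0,0],[0,0,0],[0,0,0]]}'
python3 -m pendant '{"dp":[[0,0,0.015],[0,0,0.03],[0,0,0.04],[0,0,0.046],[0,0,0.05],[0,0,0.05]],"rotation":[[0,0,0],[0,0,0],[0,0,0],[0,0,0],[0,0,0],[0,0,0]]}'
```

```text
time: 18.32
tool_pos: [481.1, 407.0, 78.4]
tcp_rot: [-3.14, -0.001, 3.045]
contact_force: [-0.4, 0.7, -3.1]
grip_width: 29.6
finger_force: 30.0
time: 19.08
tool_pos: [481.4, 407.9, 29.7]
tcp_rot: [3.142, 0.0, 3.046]
contact_force: [0.8, -0.2, -1.6]
grip_width: 29.8
finger_force: 30.0
```

```bash
python3 -m pendant '{"dp":[[0,0,0.002],[0,0,0.003]],"rotation":[[0,0,0],[0,0,0]]}'
```

```text
time: 19.32
tool_pos: [481.5, 408.0, 26.9]
tcp_rot: [3.141, 0.0, 3.046]
contact_force: [-0.4, 0.6, -1.6]
grip_width: 29.7
finger_force: 30.0
```

```bash
python3 -m pendant '{"dp":[[0,0,0.001],[0,0,0.002]],"rotation":[[0,0,0],[0,0,0]]}'
```

```text
time: 19.58
tool_pos: [481.5, 408.0, 25.6]
tcp_rot: [3.141, 0.0, 3.046]
contact_force: [-3.5, -2.9, 9.0]
grip_width: 30.2
finger_force: 30.0
```

Contact with the floor at 25.6, as predicted. I'll release and retreat.

```bash
python3 -m pendant '{"dp":[[0,0,-0.001],[0,0,-0.001],[0,0,-0.001],[0,0,-0.001]],"rotation":[[0,0,0],[0,0,0],[0,0,0],[0,0,0]]}' 0.042
python3 -m pendant '{"dp":[[0,0,-0.01],[0,0,-0.03],[0,0,-0.06],[0,0,-0.1],[-0.02,0,-0.14],[-0.05,-0.02,-0.15],[-0.05,-0.03,-0.15],[-0.05,-0.03,-0.15]],"rotation":[[0,0,0],[0,0,0],[0,0,0],[0,0,0],[0,0,0],[0,0,0],[0,0,0],[0,0,0]]}'
python3 - <<'E'
from h import *
w=cap('wrist'); save(w,'w6.png'); s=cap('side'); H=hsv(w)
cv2.imwrite('pics/fin.png',np.hstack([cv2.resize(w['pixels'],(400,300)),cv2.resize(s['pixels'][120:390,150:510],(400,300))])[:,:,::-1])
for st,ce in blobs(cv2.inRange(H,(22,120,100),(35,255,255))>0,100): print('yel',st,ce,onz(w,[ce],50).round(1).tolist())
E
```

```text
time: 20.08
tool_pos: [481.4, 407.9, 25.7]
tcp_rot: [3.142, 0.0, 3.046]
contact_force: [-0.4, 0.3, 0.8]
grip_width: 42.2
finger_force: 0.0
time: 21.08
tool_pos: [527.5, 372.6, 175.5]
tcp_rot: [-3.141, -0.001, 3.045]
contact_force: [-0.8, 0.2, -0.1]
grip_width: 42.1
finger_force: 0.0
yel [351, 6, 16, 44, 502] [359.0, 24.8] [[390.8, 414.3, 50.0]]
yel [12, 177, 18, 29, 362] [20.6, 191.5] [[480.7, 144.2, 50.0]]
yel [9, 246, 13, 12, 121] [15.0, 251.6] [[529.1, 122.5, 50.0]]
yel [47, 246, 13, 12, 129] [53.1, 251.6] [[532.1, 154.2, 50.0]]
yel [414, 329, 7, 27, 102] [417.5, 342.0] [[646.8, 450.0, 50.0]]
```

View pics/fin.png

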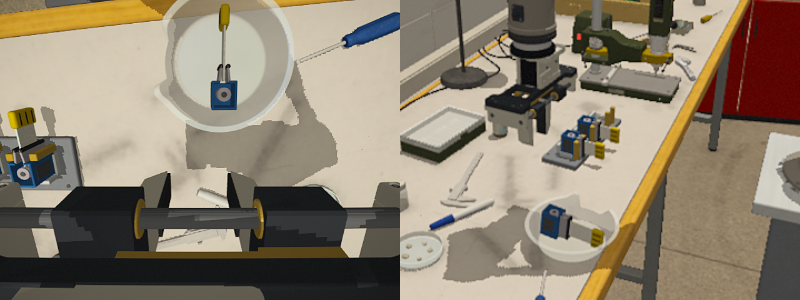

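The weak clip stands upright in the tub with its tab at (223,17), inside the rim. The side view shows both good clips still in the rack with their cards in, and the gripper is clear.

```bash
python3 -c "
from h import *
print(workorder.close_job())"
```

```text
the job is handed in; nothing more can be done
None
```

The job is handed in (no verdict came back): the left and middle clips held at about 11 N and stand in the rack with their cards in; the right clip was weak (slid at about 4 N) and is in the reject tub with its card drawn about 17 mm.

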